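# Find the spare electrode under the cover and lay it on its rest

### The arm

A 6-joint arm with a two-finger parallel gripper is mounted at the origin on the work surface. World frame = base frame: x ahead of the robot, y to its left, z up, the work surface at z = 0. Lengths are in m, angles in degrees, forces in N, time in s.
With the tool pointing down it reaches from about 0.35 to 0.875 m from the base axis. Payload 4.2 kg.
Tool frame: the origin (TCP) lies on the centre line of the jaws, within the pads' length; the fingertips stand 25 mm ahead of it and the grasp point (between the pads) lies 6 mm ahead of it; z points along the fingers, y is the line along which they close (so a half turn about z gives the same grasp; the last joint's range is limited). The gripper opens to 87 mm and grips with 3 to 60 N. Pads are 19 mm wide; open, the fingers measure 117 mm over their backs; the gripper's body (75 mm by 190 mm) begins 51 mm behind the grasp point.
Start: joints at [91.822, 22.042, 0.453, 0, -68.411, -14.817], TCP at [0.141, 0.609, 0.248] pointing down, gripper open.
Joint ranges: [-179.83, 179.83], [-69.29, 118.12], [-61.27, 80.66], [-181.25, 117.63], [-171.15, -9.14], [-177.46, 177.46]. Speed limits (degrees/s): [159.86, 159.86, 180, 180, 180, 180].

### API

Orientations are given as a 3x3 rotation matrix whose columns are the frame's x, y, z axes.
In Python, from station import r gives the robot as it stands.
- The arm moves only by the tool move_arm, never from a script. Its argument "series" is a list of rows, each an object with "grip": the opening, from 0 (shut) to 1 (fully open); "xyz": the shift along the tool's x, y, z in mm, a list of three; "angular": the turn, a rotation vector about the tool's x, y, z in rad, a list of three. A call has 1 to 10 rows; each row is the pose to reach, as a shift and turn from the pose commanded when the call began, along the tool's axes at that moment; what a row does not reach only later rows make up. A row lasts 1/10 s, in which the tool goes at most 50 mm and 8.59 degrees, less where a joint would pass 70% of its speed; a pose out of reach is approached as far as the arm can. A call with a gripper value outside its range is refused whole. The fingers move at their own pace and stop on an object; the grip force is fixed at half the most. Time passes only in rows, so rows that repeat a pose let the fingers close. It gives the time, the measured TCP pose, the force, the opening and the grip force at its end, in the units of the state.
- r.sense(): the state, without advancing time (a new reading comes with each control period).
- r.capture(name): name is "scene" or "side" or "wrist"; returns a dict with "img" (480x640x3 uint8, red, green, blue), "camera_matrix" (3x3 intrinsics, pixels), "rvec" (rotation vector, rad) and "tvec" (3), from world to camera coordinates, as OpenCV has them; the wrist camera has in their place "hand_eye" (4x4, takes a point from camera to tool coordinates, whose origin is the TCP and whose axes are the flange's). Camera axes: x right, y down, z forward; pixel columns grow to the right and rows downward; lengths in m; the calibration is good to about 2 mm. A picture is of the moment at which its call begins: read the wrist's pose just before it. There is no depth.
- r.finish_job(): hands the job in; it is judged then, once.
The state is a dict: "time_s": time; "joints": joint angles; "joint_velocities": joint speeds; "effort": joint torques, N m; "tcp_pos": TCP position; "ee_rot": TCP orientation; "wrist_force": force on the tool from outside, world axes, zero at the start; "moment": the same for the moment, N m; "gripper_width": opening from 0.0 (shut) to 1.0 (fully open); "gripper_force": force on a finger pad.
Only numpy, scipy, OpenCV 4.12 (cv2) and the standard library are available. Lean on these libraries where they do the work, as an engineer would, in place of code of your own. Each camera call takes 0.05 s, during which the arm holds its last target. There are 200 camera calls.

### The job

Slide the loose cover plate of the accessory block off the pockets onto the block's flat deck, keeping it flat on the block all the way, until all three pockets are fully open. Find the pocket with the spare electrode, the round part with the thick head, lift it out and lay it in both notches of the electrode rest, centred lengthways and either way round, setting it down rather than dropping it. Leave the other two parts in their pockets and the cover on the deck, and do not knock over or push about the glassware and jars.

Things in the scene. Friction and masses are not known exactly. Their poses are not given: they have to be found in the camera images.
- block: white accessory block fixed to the bench, 192 mm (x) by 378 mm (y), origin under its centre on the bench, z up. +y half: three pockets side by side, running along x, centred at x = 0, y = 51, 103, 155 mm. -y half: flat deck 44 mm high, level with the long walls that carry the cover. Fences 7 mm higher along both long sides (inner faces x = -89, +89 mm); end stop on the deck (inner face y = -183 mm).
- pocket1 (a point): middle of the middle pocket, 30 mm above the bench, axes as the block; the others lie 52 mm to either side in y. Pockets: 164 mm long (x), 30 mm wide, ribs between them 22 mm wide, 43 mm high. Parts lie on two black rubber saddles, tops 22 mm above the bench, at x -72 to -29 and 29 to 43 mm.
- trough (a point): finger trough across the middle of all pockets, point on its floor (4 mm above the bench) at the middle pocket: it is 58 mm wide (block x from -29 to +29 mm), without ribs, from block y = -10 mm out through the open +y end, so a part can be gripped round its middle with a finger on either side (next part 52 mm away, centre to centre).
- cover: loose flat grey cover plate, 170 mm (x) by 168 mm (y) by 5 mm, 0.14 to 0.28 kg, origin at the centre of its underside. Starts over all three pockets between the fences (4 mm play each side), at about block y = +102 mm, underside 44 mm above the bench; slides along the block's y onto the deck. Against the end stop its centre is at block y = -99 mm; all pockets are fully open from about -75 mm.
- cover_handle (a point): middle of the top edge of the black upright tab in the middle of the cover, 35 mm above the cover's underside; axes as the cover. The tab is 60 mm along x, 14 mm thick along y and stands 30 mm above the plate.
- electrode: spare electrode lying along its x: grey round body 16 mm thick, 125 mm long (x -75 to +50 mm), black thicker head 24 mm across, 25 mm long at the +x end (x +50 to +75 mm). 40 to 85 g, balanced at its origin: on its axis, in the middle of its 150 mm. Starts in any one of the three pockets, axis 30 mm above the bench. The only part with a thick round head.
- rod: plain steel rod of even thickness, 12 mm across, 144 mm long, lying along x; origin at its middle on its axis. In another pocket; stays there.
- spatula: flat steel spatula 144 mm long, 5 mm thick, 9 mm wide with a blade 24 mm wide at its +x end, lying along x; origin at its middle on its underside. In the remaining pocket; stays there.
- rest: white electrode rest fixed to the bench: base plate 120 mm (x) by 60 mm (y) by 8 mm, origin under its centre on the bench, z up. Two uprights 10 mm thick at x = -34 and +34 mm, 51 mm wide, each with an open-topped 90 degree V notch (bottom 36 mm, tips 56 mm above the bench, 40 mm wide at the top). Fingers can go down between the uprights (58 mm), where there is only the base plate.
- rest_seat (a point): where the middle of the electrode's axis is when it lies along the rest's x, centred in both notches: 47 mm above the bench, over the middle of the rest; axes as the rest
- flask: bystander: conical glass flask with white stopper, 76 mm across, 135 mm tall; origin under its centre
- amber: bystander: amber glass bottle with black cap, 60 mm across, 135 mm tall; origin under its centre
- jar: bystander: white screw-lid jar, 70 mm across, 80 mm tall; origin under its centre
- beaker: bystander: glass beaker, 72 mm across, 90 mm tall; origin under its centre
- dish: bystander: shallow white porcelain dish, 90 mm across, 16 mm tall; origin under its centre
- stopper: bystander: loose glass stopper standing on its wide end, 40 mm across, 45 mm tall; origin under its centre
Things that resemble listed ones, but are neither listed nor needed, are in the scene too. Leave any green or yellow look-alike of the rest alone. What is shaped like the cover but green is not meant.

How it is judged:
By the outcome, as a careful person would: the job done as asked, in the order asked, and still so for the second after the job is handed in, with the robot touching nothing.
It also fails if it takes over 54 s, if anything falls off the work surface, if the arm or the gripper's body presses on something with over 40 N, if the wrist force passes 120 N, or if a joint passes its speed limit or range.

## Working session

There is one attempt and no reset: what is moved stays moved. The work goes in short steps, Python scripts to look and compute and a tool call to move; the robot and the scene stay as the last step left them, time stands still between calls to the robot, and variables do not carry over. Pictures are saved under pics/ and viewed, at most 10 in all, crops included, and the job is handed in when it is done.

Besides the shell and the picture viewer there is one more tool, called after "Call:" by a JSON object that holds its "api" and its "payload", one argument or row to a line. move_arm: Moves the arm, as the interface text tells. Its arguments: {"type":"object","properties":{"series":{"type":"array"}},"required":["series"]}

```bash
mkdir -p pics; ls; python3 - <<'E'
from station import r
import cv2,numpy as np,pickle
s=r.sense();print(s)
d={}
for n in("scene","side","wrist"):
    d[n]=r.capture(n);cv2.imwrite(f"pics/{n}0.png",d[n]["img"][:,:,::-1]);print(n,{k:v for k,v in d[n].items() if k!="img"})
pickle.dump((s,d),open("v0.pkl","wb"))
E
```

```text
pics
{'time_s': 0.0, 'joints': array([ 9.18231553e+01,  2.20911093e+01,  3.78660805e-01, -2.94487976e-02,
       -6.84108941e+01, -1.48181589e+01]), 'joint_velocities': array([ 0.05008793, -0.00288598, -0.00849743, -0.03241466, -0.04024292,
        0.01185275]), 'effort': array([ 1.88375279e-04, -3.90665781e+01,  1.87400866e+01,  4.21971425e+00,
        1.09575258e-02, -1.93143769e-04]), 'tcp_pos': array([0.14037856, 0.60845992, 0.24644705]), 'ee_rot': array([[ 9.74347037e-01, -2.25050404e-01, -4.09192040e-04],
       [-2.25050759e-01, -9.74344631e-01, -2.16680219e-03],
       [ 8.89456420e-05,  2.20330627e-03, -9.99997569e-01]]), 'wrist_force': array([-0.3197433 ,  0.23801233,  0.01092873]), 'moment': array([-0.01316425,  0.02379311,  0.00835036]), 'gripper_force': 0.0, 'gripper_width': 1.0004547176601495}
scene {'camera_matrix': array([[458.73165347,   0.        , 321.06001715],
       [  0.        , 458.73165347, 242.32677329],
       [  0.        ,   0.        ,   1.        ]]), 'rvec': array([ 2.08411892,  0.73526743, -0.40085505]), 'tvec': array([-0.38315855, -0.13659484,  1.58234947])}
side {'camera_matrix': array([[452.11658252,   0.        , 319.06670591],
       [  0.        , 452.11658252, 229.69450866],
       [  0.        ,   0.        ,   1.        ]]), 'rvec': array([ 2.06478432, -0.44170169,  0.21792916]), 'tvec': array([-0.46660458,  0.16414292,  1.24271166])}
wrist {'camera_matrix': array([[360.94724828,   0.        , 317.00394016],
       [  0.        , 360.94724828, 240.71083067],
       [  0.        ,   0.        ,   1.        ]]), 'hand_eye': array([[ 1.57853349e-03, -9.65021910e-01, -2.62164495e-01,
         7.27066770e-02],
       [ 9.99998726e-01,  1.58592501e-03,  1.83392838e-04,
         4.59521114e-04],
       [ 2.38795123e-04, -2.62164450e-01,  9.65023183e-01,
        -1.36523836e-01],
       [ 0.00000000e+00,  0.00000000e+00,  0.00000000e+00,
         1.00000000e+00]])}
```

View pics/scene0.png

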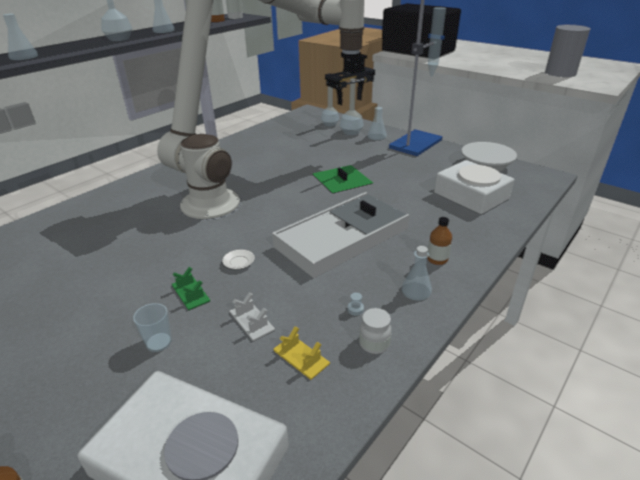

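View pics/side0.png

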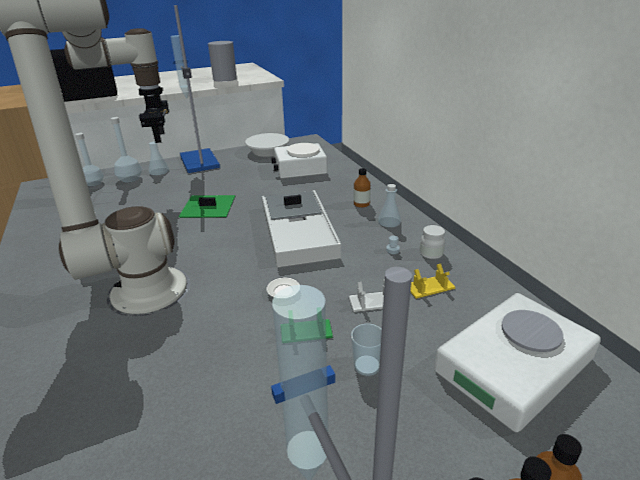

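View pics/wrist0.png

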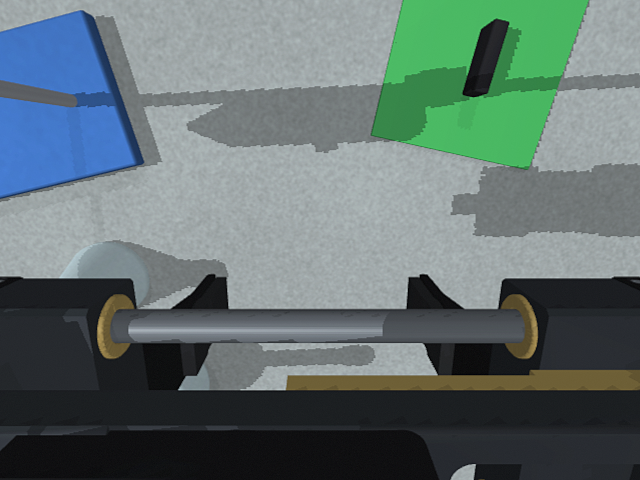

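The scene picture shows the white block, with the grey cover at its far end. Its tab is at scene (367,209) and side (292,201). The white rest is at scene (251,315) and side (368,300). A green plate with a tab is at scene (342,178), and green and yellow rests are at scene (190,289) and (301,353). I'll leave all three alone. The wrist view shows only the green look-alike and a blue stand base.

```bash
cat > h.py <<'E'
import cv2,numpy as np,pickle
from scipy.spatial.transform import Rotation as R
def ray(c,uv,s=None):
    K=c["camera_matrix"];d=np.linalg.solve(K,[uv[0],uv[1],1.])
    if "rvec" in c:
        M=cv2.Rodrigues(c["rvec"])[0];return -M.T@c["tvec"],M.T@d
    H=c["hand_eye"];E=s["ee_rot"]
    return s["tcp_pos"]+E@H[:3,3],E@H[:3,:3]@d
def onz(c,uv,z,s=None):
    o,d=ray(c,uv,s);return o+d*(z-o[2])/d[2]
def tri(*rs):
    A=0;b=0
    for o,d in rs:
        d=d/np.linalg.norm(d);P=np.eye(3)-np.outer(d,d);A=A+P;b=b+P@o
    return np.linalg.solve(A,b)
def proj(c,p,s=None):
    K=c["camera_matrix"]
    if "rvec" in c: q=cv2.Rodrigues(c["rvec"])[0]@p+c["tvec"]
    else:
        H=c["hand_eye"];q=s["ee_rot"].T@(np.array(p)-s["tcp_pos"]);q=H[:3,:3].T@(q-H[:3,3])
    return (K@q/q[2])[:2]
E
python3 - <<'E'
from h import *
np.set_printoptions(precision=4,suppress=True)
s,d=pickle.load(open("v0.pkl","rb"))
S,D=d["scene"],d["side"]
print("handle",tri(ray(S,(368,207)),ray(D,(292,198))))
for n,uv in dict(blkdeckL=(274,236),blkdeckR=(311,261),far=(408,214),farL=(364,195)).items(): print(n,onz(S,uv,.045))
for n,uv in dict(dl=(275,247),dr=(340,245),fr=(324,194),fl=(264,196)).items(): print(n,onz(D,uv,.048))
for n,uv,z in [("rest",(251,318),.004),("green",(190,292),.004),("yellow",(301,355),.004),("jar",(375,345),0),("stopper",(356,312),0),("dish",(239,265),0),("beaker",(157,345),0),("flask",(417,292),0),("amber",(440,258),0)]: print(n,onz(S,uv,z))
for n,uv,z in [("flask",(390,224),0),("jar",(433,254),0),("stop",(393,251),0)]: print(n,onz(D,uv,z))
for n,b,f in [("scene",(210,160,330,350),4),("side",(250,180,410,320),5)]:
    im=d[n]["img"][b[1]:b[3],b[0]:b[2],::-1];im=cv2.resize(im,None,fx=f,fy=f,interpolation=cv2.INTER_CUBIC)
    cv2.imwrite(f"pics/c_{n}.png",im)
x=d["scene"]["img"][280:345,220:285,::-1];y=d["side"]["img"][270:320,335:400,::-1]
w=np.hstack([cv2.resize(x,(400,400)),cv2.resize(y,(400,400))]);cv2.imwrite("pics/rest.png",w)
E
```

```text
handle [0.5048 0.2193 0.0674]
blkdeckL [ 0.3659 -0.0565  0.045 ]
blkdeckR [ 0.5274 -0.0812  0.045 ]
far [0.6081 0.2874 0.045 ]
farL [0.4321 0.3027 0.045 ]
dl [ 0.3617 -0.0171  0.048 ]
dr [ 0.5379 -0.0893  0.048 ]
fr [0.633  0.2415 0.048 ]
fl [0.4338 0.3217 0.048 ]
rest [ 0.5248 -0.3049  0.004 ]
green [ 0.3302 -0.3375  0.004 ]
yellow [ 0.6963 -0.3163  0.004 ]
jar [ 0.806  -0.1868  0.    ]
stopper [ 0.7095 -0.1263  0.    ]
dish [ 0.3408 -0.1767  0.    ]
beaker [ 0.4162 -0.4975 -0.    ]
flask [0.7897 0.0322 0.    ]
amber [0.7678 0.2014 0.    ]
flask [0.7784 0.0244 0.    ]
jar [ 0.8002 -0.1871  0.    ]
stop [ 0.7011 -0.1217  0.    ]
```

View pics/rest.png

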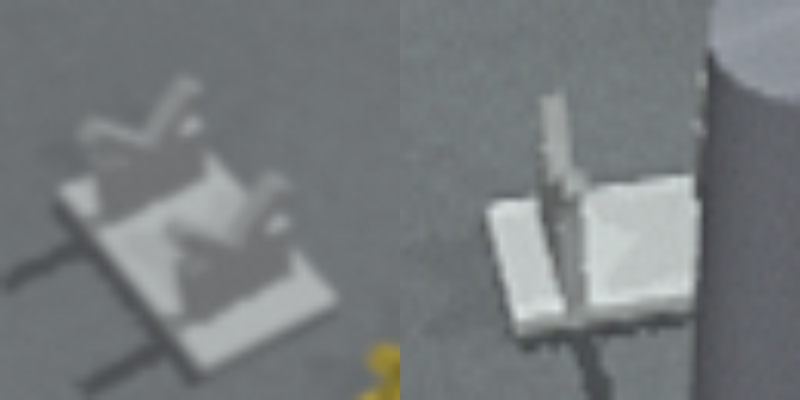

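Call:
{"api": "move_arm", "payload": {
  "series": [
    {"grip":1,"xyz":[32,34,0],"angular":[0,0,0]},
    {"grip":1,"xyz":[64,68,0],"angular":[0,0,0]},
    {"grip":1,"xyz":[96,102,0],"angular":[0,0,0]},
    {"grip":1,"xyz":[128,136,0],"angular":[0,0,0]},
    {"grip":1,"xyz":[160,170,0],"angular":[0,0,0]},
    {"grip":1,"xyz":[192,204,0],"angular":[0,0,0]},
    {"grip":1,"xyz":[224,238,0],"angular":[0,0,0]},
    {"grip":1,"xyz":[256,272,0],"angular":[0,0,0]},
    {"grip":1,"xyz":[288,306,0],"angular":[0,0,0]},
    {"grip":1,"xyz":[320,340,0],"angular":[0,0,0]}
  ]
}}

```text
time_s: 1.15
tcp_pos: [0.3762, 0.2039, 0.2477]
ee_rot: [[0.975, -0.224, 0.0], [-0.224, -0.975, 0.0], [0.0, -0.0, -1.0]]
wrist_force: [1.0, -0.4, -0.6]
gripper_width: 1.004
gripper_force: 0.0
```

Call:
{"api": "move_arm", "payload": {
  "series": [
    {"grip":1,"xyz":[31,34,0],"angular":[0,0,0]},
    {"grip":1,"xyz":[62,69,0],"angular":[0,0,0]},
    {"grip":1,"xyz":[62,69,0],"angular":[0,0,0]},
    {"grip":1,"xyz":[62,69,0],"angular":[0,0,0]},
    {"grip":1,"xyz":[62,69,0],"angular":[0,0,0]},
    {"grip":1,"xyz":[62,69,0],"angular":[0,0,0]}
  ]
}}

```text
time_s: 1.75
tcp_pos: [0.4204, 0.1256, 0.2475]
ee_rot: [[0.975, -0.223, -0.0], [-0.223, -0.975, 0.0], [-0.0, -0.0, -1.0]]
wrist_force: [0.4, 1.2, 0.3]
gripper_width: 1.004
gripper_force: 0.0
```

```bash
cat > shot.py <<'E'
import sys
from station import r
from h import *
n=sys.argv[1];s=r.sense();c=r.capture("wrist");pickle.dump((s,c),open(n+".pkl","wb"));cv2.imwrite(f"pics/{n}.png",c["img"][:,:,::-1])
np.set_printoptions(precision=4,suppress=True)
print(s["time_s"],s["tcp_pos"],s["ee_rot"].tolist(),s["wrist_force"],s["gripper_width"],s["gripper_force"])
E
python3 shot.py w1
```

```text
1.75 [0.4204 0.1256 0.2475] [[0.9748880539680107, -0.22269549193475688, -1.0119360741825584e-05], [-0.22269549003047867, -0.9748880499097012, 9.414533830175904e-05], [-3.083098628639739e-05, -8.952762964790014e-05, -0.9999999955171268]] [0.4263 1.1833 0.3383] 1.0043262046628079 0.0
```

View pics/w1.png

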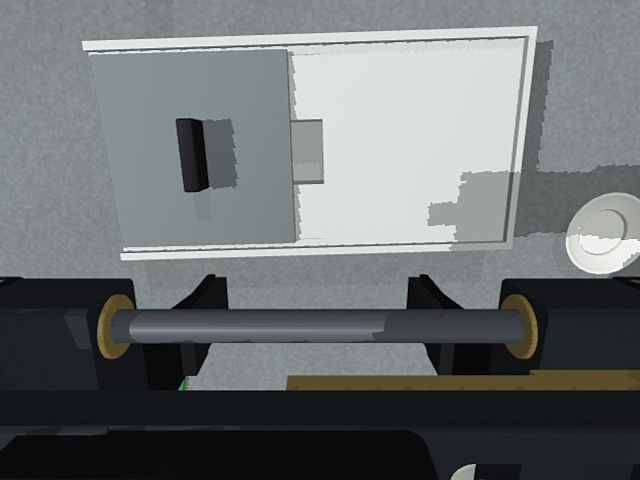

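The wrist view shows the whole block. Its fence corners are at (83,42), (537,27) and (513,249), the cover spans (89,54) to (296,243), and the tab top is around (188,155).

```bash
python3 - <<'E'
from h import *
np.set_printoptions(precision=4,suppress=True)
s,c=pickle.load(open("w1.pkl","rb"));im=c["img"].astype(int)
# dark tab mask, restricted
m=((im.max(2)<60)).astype(np.uint8);m[:100]=0;m[200:]=0;m[:,:160]=0;m[:,230:]=0
cs,_=cv2.findContours(m,0,1);k=max(cs,key=cv2.contourArea);ap=cv2.approxPolyDP(k,3,True)[:,0];print("tab",ap.tolist(),[np.unique(im[155,x]).tolist() for x in range(172,212,3)])
g=cv2.cvtColor(c["img"],cv2.COLOR_RGB2GRAY)
P=lambda uv,z:onz(c,uv,z,s)
A,B,C,D_=[P(u,.051) for u in((84,42),(537,27),(512,249),(122,255))]
print("block",A,B,C,D_,np.linalg.norm(A-B),np.linalg.norm(B-C),np.degrees(np.arctan2(*(A-B)[[1,0]])),np.degrees(np.arctan2(*(B-C)[[1,0]])))
q=[P(u,.049) for u in((90,54),(288,50),(296,243),(121,249))]
print("cover",np.array(q),np.mean(q,0),[np.linalg.norm(q[i]-q[i-1]) for i in range(4)])
for a,b in((3,0),(0,1),(1,2),(2,3)):print(np.degrees(np.arctan2(*(q[b]-q[a])[[1,0]])))
print("tabtop",[P(u,.079) for u in((183,119),(192,191))])
big=cv2.resize(c["img"][105:205,165:245,::-1],None,fx=6,fy=6,interpolation=cv2.INTER_CUBIC);cv2.imwrite("pics/tab.png",big)
E
```

```text
tab [[177, 119], [184, 190], [199, 191], [208, 186], [202, 122]] [[133, 142, 144], [133, 143, 145], [140, 150, 152], [38, 39, 43], [40, 41, 45], [39, 43], [36, 40], [31, 32, 35], [12, 14], [11, 13, 14], [11, 12, 14], [36, 39], [90, 96, 97], [90, 96]]
block [0.6128 0.2802 0.051 ] [ 0.5407 -0.088   0.051 ] [ 0.3534 -0.0521  0.051 ] [0.4306 0.3161 0.051 ] 0.37518994368076164 0.1907534764502552 78.91913621214526 -10.84995504889353
cover [[0.6039 0.2798 0.049 ]
 [0.5699 0.1162 0.049 ]
 [0.4046 0.1494 0.049 ]
 [0.4362 0.3161 0.049 ]] [0.5037 0.2154 0.049 ] [np.float64(0.1715387262954352), np.float64(0.1671231684994982), np.float64(0.16858101473794945), np.float64(0.16963301809404865)]
-12.199669174337664
-101.73295267655976
168.63642366970447
79.26536480204413
tabtop [array([0.5328, 0.2098, 0.079 ]), array([0.4761, 0.2207, 0.079 ])]
```

View pics/tab.png

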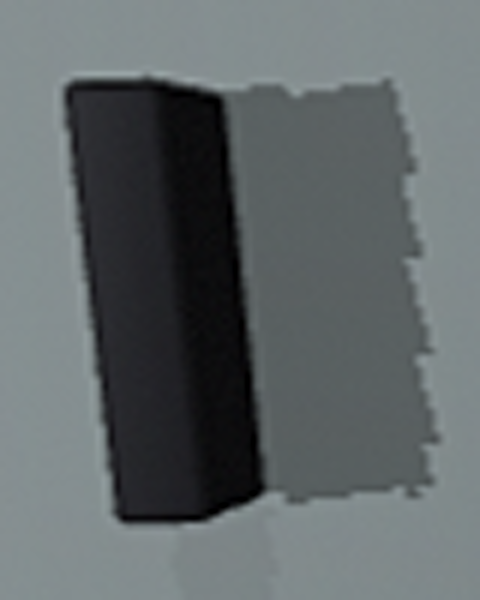

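Call:
{"api": "move_arm", "payload": {
  "series": [
    {"grip":1,"xyz":[21,-35,15],"angular":[0,0,-0.033]},
    {"grip":1,"xyz":[42,-71,30],"angular":[0,0,-0.033]},
    {"grip":1,"xyz":[62,-106,60],"angular":[0,0,-0.033]},
    {"grip":0.8,"xyz":[62,-106,105],"angular":[0,0,-0.033]},
    {"grip":0.6,"xyz":[62,-106,145],"angular":[0,0,-0.033]},
    {"grip":0.5,"xyz":[62,-106,165],"angular":[0,0,-0.033]},
    {"grip":0.25,"xyz":[62,-106,165],"angular":[0,0,-0.033]},
    {"grip":0.25,"xyz":[62,-106,165],"angular":[0,0,-0.033]},
    {"grip":0.25,"xyz":[62,-106,165],"angular":[0,0,-0.033]},
    {"grip":0.25,"xyz":[62,-106,165],"angular":[0,0,-0.033]}
  ]
}}

```text
time_s: 2.8
tcp_pos: [0.5058, 0.2148, 0.0844]
ee_rot: [[0.981, -0.192, 0.003], [-0.192, -0.981, 0.002], [0.003, -0.003, -1.0]]
wrist_force: [0.1, 0.2, 0.0]
gripper_width: 0.442
gripper_force: 0.0
```

```bash
python3 shot.py w2
```

```text
2.8 [0.5058 0.2148 0.0844] [[0.9813911217759245, -0.19199586930384108, 0.0030086989970129403], [-0.19200294111833038, -0.9813917297027143, 0.0022679226233712226], [0.002517280537245343, -0.0028033981838174573, -0.9999929021034698]] [0.1132 0.2214 0.0428] 0.44203668783869293 0.0
```

View pics/w2.png

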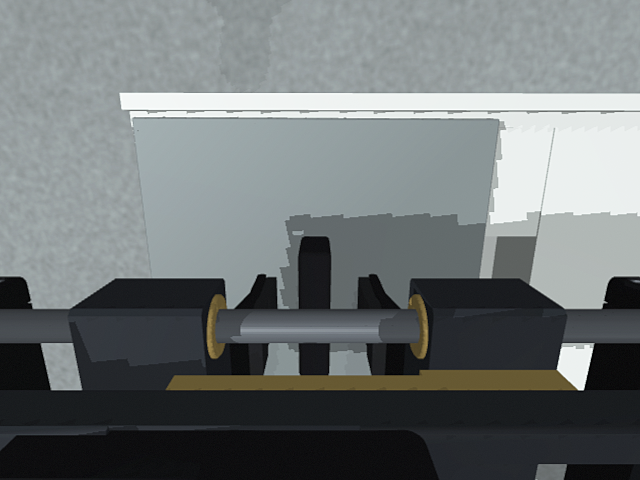

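The fingers straddle the tab (300–330, 237–375), one on each side, and are still closing. I'll slide the cover with the tab caged but not gripped, so nothing lifts it.

Call:
{"api": "move_arm", "payload": {
  "series": [
    {"grip":0.25,"xyz":[0,0,0],"angular":[0,0,0]},
    {"grip":0.25,"xyz":[0,0,0],"angular":[0,0,0]},
    {"grip":0.25,"xyz":[0,4,0],"angular":[0,0,0]},
    {"grip":0.25,"xyz":[0,12,0],"angular":[0,0,0]},
    {"grip":0.25,"xyz":[0,24,0],"angular":[0,0,0]},
    {"grip":0.25,"xyz":[0,38,0],"angular":[0,0,0]},
    {"grip":0.25,"xyz":[0,53,0],"angular":[0,0,0]},
    {"grip":0.25,"xyz":[0,68,0],"angular":[0,0,0]},
    {"grip":0.25,"xyz":[0,83,0],"angular":[0,0,0]},
    {"grip":0.25,"xyz":[0,98,0],"angular":[0,0,0]}
  ]
}}

```text
time_s: 3.85
tcp_pos: [0.4857, 0.1162, 0.0826]
ee_rot: [[0.981, -0.193, -0.0], [-0.193, -0.981, -0.0], [-0.0, 0.0, -1.0]]
wrist_force: [0.5, 1.2, 0.4]
gripper_width: 0.249
gripper_force: 0.8
```

Call:
{"api": "move_arm", "payload": {
  "series": [
    {"grip":0.25,"xyz":[0,15,0],"angular":[0,0,0]},
    {"grip":0.25,"xyz":[0,30,0],"angular":[0,0,0]},
    {"grip":0.25,"xyz":[0,45,0],"angular":[0,0,0]},
    {"grip":0.25,"xyz":[0,60,0],"angular":[0,0,0]},
    {"grip":0.25,"xyz":[0,73,0],"angular":[0,0,0]},
    {"grip":0.25,"xyz":[0,83,0],"angular":[0,0,0]},
    {"grip":0.25,"xyz":[0,90,0],"angular":[0,0,0]},
    {"grip":0.25,"xyz":[0,94,0],"angular":[0,0,0]},
    {"grip":0.25,"xyz":[0,94,0],"angular":[0,0,0]},
    {"grip":0.25,"xyz":[0,94,0],"angular":[0,0,0]}
  ]
}}

```text
time_s: 4.85
tcp_pos: [0.4677, 0.0253, 0.0823]
ee_rot: [[0.981, -0.193, -0.001], [-0.193, -0.981, -0.001], [-0.001, 0.001, -1.0]]
wrist_force: [0.0, 0.3, 0.7]
gripper_width: 0.247
gripper_force: 0.0
```

Call:
{"api": "move_arm", "payload": {
  "series": [
    {"grip":0.5,"xyz":[0,0,0],"angular":[0,0,0]},
    {"grip":0.6,"xyz":[0,0,0],"angular":[0,0,0]},
    {"grip":1,"xyz":[0,0,-40],"angular":[0,0,0]},
    {"grip":1,"xyz":[0,0,-85],"angular":[0,0,0]},
    {"grip":1,"xyz":[-15,-40,-110],"angular":[0,0,0]},
    {"grip":1,"xyz":[-30,-80,-130],"angular":[0,0,0]},
    {"grip":1,"xyz":[-48,-125,-140],"angular":[0,0,0]},
    {"grip":1,"xyz":[-67,-165,-140],"angular":[0,0,0]},
    {"grip":1,"xyz":[-67,-165,-140],"angular":[0,0,0]},
    {"grip":1,"xyz":[-67,-165,-140],"angular":[0,0,0]}
  ]
}}

```text
time_s: 5.85
tcp_pos: [0.4334, 0.2012, 0.2223]
ee_rot: [[0.982, -0.19, -0.001], [-0.19, -0.982, -0.0], [-0.001, 0.001, -1.0]]
wrist_force: [-0.0, -0.2, -0.1]
gripper_width: 0.98
gripper_force: 0.0
```

```bash
python3 shot.py w3
```

```text
5.85 [0.4334 0.2012 0.2223] [[0.9817781304748195, -0.19002970013160247, -0.0006446621294642872], [-0.19003001511679438, -0.9817781695227632, -0.0004681914602588974], [-0.0005439449226288988, 0.0005821652907645863, -0.9999996826036973]] [-0.0403 -0.1729 -0.1266] 0.9802191049402632 0.0
```

View pics/w3.png

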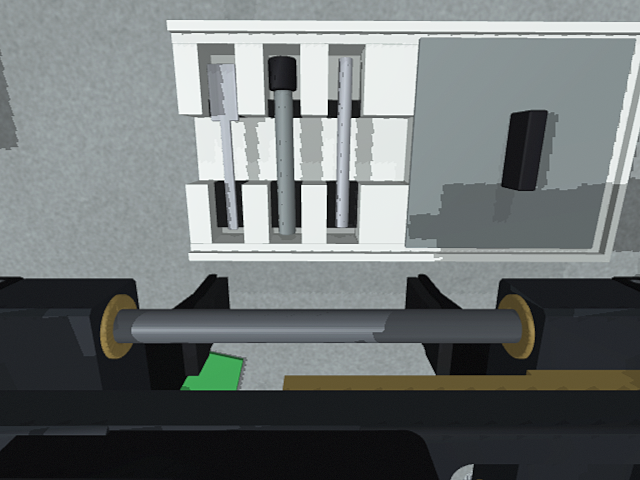

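The pockets are open. At half the pictures' scale, the candidates in the wrist view are:
- **(228,145):** flat with a wide blade, so the spatula.
- **(285,145):** a thick grey body with a black thick head at (283,73), so the electrode, in the middle pocket with its head towards +x.
- **(345,140):** thin and even, so the rod.

I'll look at the rest from above before the pick, then confirm both in one enlarged crop.

Call:
{"api": "move_arm", "payload": {
  "series": [
    {"grip":1,"xyz":[12,48,0],"angular":[0,0,0]},
    {"grip":1,"xyz":[24,96,0],"angular":[0,0,0]},
    {"grip":1,"xyz":[36,143,0],"angular":[0,0,0]},
    {"grip":1,"xyz":[48,191,0],"angular":[0,0,0]},
    {"grip":1,"xyz":[60,238,0],"angular":[0,0,0]},
    {"grip":1,"xyz":[72,286,0],"angular":[0,0,0]},
    {"grip":1,"xyz":[84,334,0],"angular":[0,0,0]},
    {"grip":1,"xyz":[96,382,0],"angular":[0,0,0]},
    {"grip":1,"xyz":[108,430,0],"angular":[0,0,0]},
    {"grip":1,"xyz":[120,477,0],"angular":[0,0,0]}
  ]
}}

```text
time_s: 6.9
tcp_pos: [0.4584, -0.2943, 0.2224]
ee_rot: [[0.981, -0.195, -0.001], [-0.195, -0.981, 0.0], [-0.001, 0.0, -1.0]]
wrist_force: [0.4, 1.2, 0.2]
gripper_width: 0.997
gripper_force: 0.0
```

Call:
{"api": "move_arm", "payload": {
  "series": [
    {"grip":1,"xyz":[0,0,0],"angular":[0,0,0]},
    {"grip":1,"xyz":[0,0,0],"angular":[0,0,0]},
    {"grip":1,"xyz":[0,0,0],"angular":[0,0,0]},
    {"grip":1,"xyz":[0,0,0],"angular":[0,0,0]}
  ]
}}

```text
time_s: 7.3
tcp_pos: [0.4597, -0.29, 0.2227]
ee_rot: [[0.982, -0.191, 0.0], [-0.191, -0.982, 0.0], [-0.0, -0.0, -1.0]]
wrist_force: [0.3, 0.0, 0.2]
gripper_width: 0.999
gripper_force: 0.0
```

```bash
python3 shot.py w4; python3 - <<'E'
from h import *
np.set_printoptions(precision=4,suppress=True)
s,c=pickle.load(open("w3.pkl","rb"));t,e=pickle.load(open("w4.pkl","rb"))
print(proj(e,[.525,-.305,.0],t))
# electrode: axis points where it shows
hsv=cv2.cvtColor(c["img"],cv2.COLOR_RGB2HSV)
def run(v,row,lo,hi): 
    a=np.where(v[row,lo:hi])[0]+lo;return a.min(),a.max(),len(a)
gray=c["img"].max(2);
for row in(66,75,85,100,125,150,170,200,220): print(row,gray[row,266:304].tolist())
a=cv2.resize(c["img"][20:250,170:400,::-1],(400,400),interpolation=cv2.INTER_CUBIC)
u,v=np.round(proj(e,[.525,-.305,.02],t)).astype(int);y0=max(0,min(v-100,280));x0=max(0,min(u-100,440));print("crop",x0,y0)
b=cv2.resize(e["img"][y0:y0+200,x0:x0+200,::-1],(400,400),interpolation=cv2.INTER_CUBIC)
cv2.imwrite("pics/pair.png",np.hstack([a,b]))
E
```

```text
7.3 [ 0.4597 -0.29    0.2227] [[0.981502180153366, -0.19145096035772988, 1.1501839834708786e-05], [-0.19145096030622158, -0.9815021724778231, 0.0001233658734298739], [-1.2329434158300733e-05, -0.00012328591200959458, -0.9999999923242844]] [0.2983 0.0418 0.2212] 0.9988825017001584 0.0
[318.8664 148.7922]
66 [120, 99, 43, 9, 26, 33, 35, 40, 42, 43, 45, 46, 49, 46, 45, 40, 39, 39, 37, 34, 34, 31, 30, 28, 26, 25, 23, 23, 18, 2, 97, 162, 174, 162, 223, 246, 241, 241]
75 [116, 107, 65, 8, 14, 28, 40, 45, 37, 38, 51, 50, 48, 45, 43, 42, 38, 37, 36, 36, 33, 31, 27, 27, 27, 23, 22, 22, 20, 3, 101, 164, 176, 165, 208, 241, 243, 241]
85 [114, 120, 92, 21, 13, 32, 44, 50, 52, 51, 49, 48, 48, 44, 42, 40, 41, 40, 37, 35, 33, 31, 29, 28, 26, 26, 24, 21, 19, 9, 62, 147, 177, 164, 207, 241, 243, 241]
100 [118, 86, 17, 25, 28, 37, 45, 39, 71, 118, 139, 145, 149, 153, 154, 159, 159, 154, 146, 139, 132, 125, 116, 107, 97, 87, 60, 37, 43, 43, 44, 45, 42, 25, 157, 240, 245, 241]
125 [234, 234, 234, 234, 234, 234, 235, 241, 220, 142, 124, 137, 150, 154, 155, 160, 161, 155, 148, 142, 134, 129, 121, 112, 101, 86, 89, 202, 244, 235, 233, 233, 234, 239, 214, 161, 168, 169]
150 [234, 233, 238, 241, 241, 241, 241, 241, 247, 230, 143, 126, 141, 152, 157, 160, 162, 158, 152, 144, 137, 132, 124, 115, 107, 95, 75, 121, 229, 248, 241, 241, 245, 223, 159, 166, 169, 169]
170 [240, 240, 240, 241, 240, 241, 241, 240, 242, 250, 208, 106, 135, 149, 158, 162, 163, 159, 153, 147, 140, 133, 126, 120, 108, 100, 90, 57, 203, 252, 241, 240, 240, 242, 243, 219, 176, 181]
200 [249, 210, 97, 117, 95, 33, 27, 29, 29, 29, 25, 34, 106, 145, 153, 162, 162, 159, 155, 149, 142, 135, 129, 123, 114, 107, 98, 91, 76, 46, 24, 29, 29, 25, 0, 207, 254, 241]
220 [242, 240, 179, 103, 107, 71, 22, 27, 31, 31, 29, 19, 98, 140, 147, 159, 165, 161, 155, 150, 144, 138, 132, 126, 117, 110, 101, 95, 86, 62, 27, 28, 28, 27, 5, 150, 239, 244]
crop 219 49
```

View pics/pair.png

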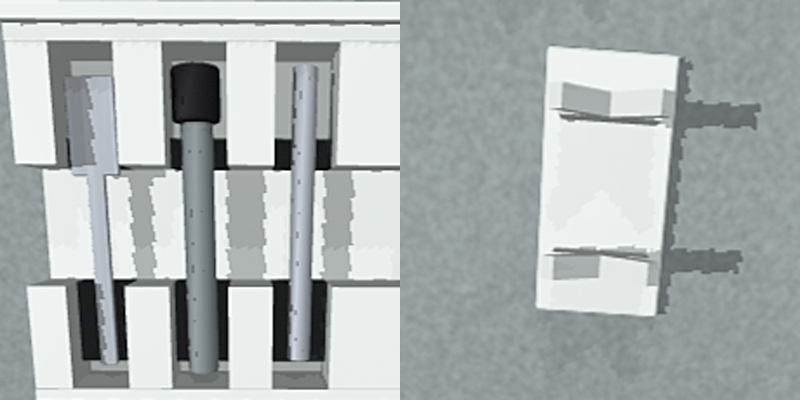

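The crop confirms it: the middle part has a round body and a thick black head, the left one is the flat spatula and the right one is the thin rod. The right panel shows the white rest. Its base corners in the wrist view are near (292,72), (359,77), (347,207) and (287,203).

```bash
python3 - <<'E'
from h import *
np.set_printoptions(precision=4,suppress=True)
s,c=pickle.load(open("w3.pkl","rb"));t,e=pickle.load(open("w4.pkl","rb"))
hd=onz(c,(282,75),.030,s);ml=onz(c,(284.6,150),.030,s);tl=onz(c,(286.8,220),.030,s)
print("axis",hd,ml,tl,np.degrees(np.arctan2(*(hd-tl)[[1,0]])))
he=onz(c,(283,57),.042,s);te=onz(c,(287.5,234.5),.030,s);u=(he-te);print("ends",he,te,np.linalg.norm(u),(he+te)/2)
# block from w3? cover & fence check
print("fence",onz(c,(167,20),.051,s),"cover corners",[onz(c,p,.049,s) for p in((419,38),(638,38),(592,249),(405,247))])
# rest
g=e["img"].min(2);m=((g>175)*255).astype(np.uint8);m[:55]=0;m[225:]=0;m[:,:270]=0;m[:,375:]=0
m=cv2.morphologyEx(m,cv2.MORPH_CLOSE,np.ones((15,15)))
k=max(cv2.findContours(m,0,1)[0],key=cv2.contourArea);ap=cv2.approxPolyDP(cv2.convexHull(k),4,True)[:,0];print(ap.tolist())
for pts in (((292.5,72),(359,77.5),(347.5,207),(287.5,203.5)),ap):
    Q=np.array([onz(e,p,.008,t) for p in pts]);print(Q,Q.mean(0),[np.linalg.norm(Q[i]-Q[i-1]) for i in range(len(Q))],cv2.minAreaRect((Q[:,:2]*1000).astype(np.float32)))
E
```

```text
axis [0.5639 0.2054 0.03  ] [0.5038 0.2162 0.03  ] [0.4417 0.2275 0.03  ] -10.264939565207872
ends [0.5746 0.2011 0.042 ] [0.428  0.2298 0.03  ] 0.1498216671012792 [0.5013 0.2155 0.036 ]
fence [0.6141 0.2816 0.051 ] cover corners [array([0.5663, 0.0949, 0.049 ]), array([ 0.5345, -0.0711,  0.049 ]), array([ 0.3679, -0.0376,  0.049 ]), array([0.4014, 0.1266, 0.049 ])]
[[293, 72], [358, 77], [346, 206], [287, 202]]
[[ 0.595  -0.2944  0.008 ]
 [ 0.5792 -0.3521  0.008 ]
 [ 0.4653 -0.3222  0.008 ]
 [ 0.4799 -0.265   0.008 ]] [ 0.5299 -0.3084  0.008 ] [np.float64(0.11881387590187799), np.float64(0.05981166035337022), np.float64(0.11778033474518813), np.float64(0.05903268304820729)] ((530.0523681640625, -308.6482849121094), (59.80302810668945, 118.81385040283203), 75.66765594482422)
[[ 0.5949 -0.2948  0.008 ]
 [ 0.5798 -0.3513  0.008 ]
 [ 0.4666 -0.3209  0.008 ]
 [ 0.4814 -0.2648  0.008 ]] [ 0.5307 -0.3079  0.008 ] [np.float64(0.1173925564783419), np.float64(0.05842720860724441), np.float64(0.11724294494548543), np.float64(0.05802798984314559)] ((530.6700439453125, -307.84735107421875), (58.42719268798828, 117.39193725585938), 74.9983901977539)
```

Call:
{"api": "move_arm", "payload": {
  "series": [
    {"grip":0.45,"xyz":[-5,-48,0],"angular":[0,0,0]},
    {"grip":0.45,"xyz":[-10,-96,0],"angular":[0,0,0]},
    {"grip":0.45,"xyz":[-16,-144,0],"angular":[0,0,0]},
    {"grip":0.45,"xyz":[-21,-192,0],"angular":[0,0,0]},
    {"grip":0.45,"xyz":[-26,-240,0],"angular":[0,0,0]},
    {"grip":0.45,"xyz":[-31,-288,0],"angular":[0,0,0]},
    {"grip":0.45,"xyz":[-37,-336,0],"angular":[0,0,0]},
    {"grip":0.45,"xyz":[-42,-384,0],"angular":[0,0,0]},
    {"grip":0.45,"xyz":[-47,-432,0],"angular":[0,0,0]},
    {"grip":0.45,"xyz":[-52,-480,0],"angular":[0,0,0]}
  ]
}}

```text
time_s: 8.35
tcp_pos: [0.5004, 0.1932, 0.2232]
ee_rot: [[0.982, -0.19, 0.001], [-0.19, -0.982, 0.001], [0.001, -0.001, -1.0]]
wrist_force: [0.8, -1.0, 0.0]
gripper_width: 0.453
gripper_force: 0.0
```

Call:
{"api": "move_arm", "payload": {
  "series": [
    {"grip":0.45,"xyz":[-3,-24,30],"angular":[0,0,0]},
    {"grip":0.45,"xyz":[-3,-24,70],"angular":[0,0,0]},
    {"grip":0.45,"xyz":[-3,-24,110],"angular":[0,0,0]},
    {"grip":0.45,"xyz":[-3,-24,120],"angular":[0,0,0]},
    {"grip":0.45,"xyz":[-3,-24,120],"angular":[0,0,0]},
    {"grip":0.45,"xyz":[-3,-24,120],"angular":[0,0,0]}
  ]
}}

```text
time_s: 8.95
tcp_pos: [0.5041, 0.2152, 0.1045]
ee_rot: [[0.982, -0.191, 0.003], [-0.191, -0.982, 0.002], [0.003, -0.002, -1.0]]
wrist_force: [1.0, -0.9, 0.8]
gripper_width: 0.451
gripper_force: 0.0
```

Call:
{"api": "move_arm", "payload": {
  "series": [
    {"grip":0.45,"xyz":[0,0,20],"angular":[0,0,0]},
    {"grip":0.45,"xyz":[0,0,40],"angular":[0,0,0]},
    {"grip":0.45,"xyz":[0,0,58],"angular":[0,0,0]},
    {"grip":0.45,"xyz":[0,0,66],"angular":[0,0,0]},
    {"grip":0.45,"xyz":[0,0,66],"angular":[0,0,0]},
    {"grip":0.45,"xyz":[0,0,66],"angular":[0,0,0]},
    {"grip":0.1,"xyz":[0,0,66],"angular":[0,0,0]},
    {"grip":0.1,"xyz":[0,0,66],"angular":[0,0,0]},
    {"grip":0.1,"xyz":[0,0,66],"angular":[0,0,0]},
    {"grip":0.1,"xyz":[0,0,66],"angular":[0,0,0]}
  ]
}}

```text
time_s: 9.95
tcp_pos: [0.5032, 0.2144, 0.0369]
ee_rot: [[0.981, -0.193, 0.001], [-0.193, -0.981, 0.0], [0.0, -0.001, -1.0]]
wrist_force: [0.6, -0.2, 0.6]
gripper_width: 0.173
gripper_force: 27.7
```

Call:
{"api": "move_arm", "payload": {
  "series": [
    {"grip":0.1,"xyz":[0,0,0],"angular":[0,0,0]},
    {"grip":0.1,"xyz":[0,0,-8],"angular":[0,0,0]},
    {"grip":0.1,"xyz":[0,0,-25],"angular":[0,0,0]},
    {"grip":0.1,"xyz":[0,0,-50],"angular":[0,0,0]},
    {"grip":0.1,"xyz":[0,0,-80],"angular":[0,0,0]},
    {"grip":0.1,"xyz":[0,0,-110],"angular":[0,0,0]},
    {"grip":0.1,"xyz":[0,0,-140],"angular":[0,0,0]},
    {"grip":0.1,"xyz":[0,0,-150],"angular":[0,0,0]},
    {"grip":0.1,"xyz":[0,0,-150],"angular":[0,0,0]},
    {"grip":0.1,"xyz":[0,0,-150],"angular":[0,0,0]}
  ]
}}

```text
time_s: 10.95
tcp_pos: [0.5022, 0.2138, 0.1854]
ee_rot: [[0.981, -0.193, -0.002], [-0.193, -0.981, -0.001], [-0.002, 0.001, -1.0]]
wrist_force: [0.6, -0.1, -0.6]
gripper_width: 0.172
gripper_force: 30.0
```

```bash
python3 shot.py w5; python3 - <<'E'
from h import *
np.set_printoptions(precision=4,suppress=True)
s,c=pickle.load(open("w5.pkl","rb"))
E=s["ee_rot"]
for x in(-75,0,50,75): print(x,proj(c,s["tcp_pos"]+E@np.array([x/1e3,0,.006]),s))
g=c["img"].max(2)
# dark head in the region above the fingers
x0=317
print([int(v) for v in g[100:290:4,x0]])
for row in range(120,280,10):
    a=np.where(g[row,250:390]<70)[0];print(row,(a.min()+250,a.max()+250,len(a)) if len(a) else None,end=" ")
E
```

```text
10.95 [0.5022 0.2138 0.1854] [[0.9811801541768816, -0.19308219152718875, -0.002184574212204819], [-0.19308450907900168, -0.9811817145443339, -0.0009029936666733305], [-0.0019691122749840887, 0.0013078069043975793, -0.9999972061150717]] [ 0.6478 -0.1458 -0.6488] 0.17196907296145655 29.99269813299179
-75 [315.571  456.0605]
0 [315.664  316.2762]
50 [315.7401 201.8046]
75 [315.7837 136.3507]
[152, 160, 245, 243, 253, 237, 236, 128, 173, 188, 49, 52, 51, 50, 48, 48, 45, 43, 40, 43, 40, 42, 40, 41, 41, 39, 33, 159, 157, 165, 165, 166, 164, 172, 105, 105, 105, 105, 105, 105, 105, 105, 105, 105, 105, 106, 106, 105]
120 None 130 None 140 (np.int64(287), np.int64(345), 59) 150 (np.int64(287), np.int64(346), 60) 160 (np.int64(287), np.int64(345), 59) 170 (np.int64(287), np.int64(345), 59) 180 (np.int64(287), np.int64(389), 73) 190 (np.int64(264), np.int64(389), 72) 200 (np.int64(289), np.int64(344), 56) 210 None 220 None 230 (np.int64(299), np.int64(300), 2) 240 (np.int64(299), np.int64(299), 1) 250 (np.int64(299), np.int64(300), 2) 260 (np.int64(259), np.int64(388), 34) 270 (np.int64(260), np.int64(388), 27)
```

The grasp is good: the head spans wrist rows 139–206, which puts the electrode's centre within 1 mm of the tool's centre. Carrying it to the rest now.

Call:
{"api": "move_arm", "payload": {
  "series": [
    {"grip":0.1,"xyz":[6,25,0],"angular":[0,0,0]},
    {"grip":0.1,"xyz":[18,70,0],"angular":[0,0,0.01]},
    {"grip":0.1,"xyz":[30,117,0],"angular":[0,0,0.02]},
    {"grip":0.1,"xyz":[42,164,0],"angular":[0,0,0.03]},
    {"grip":0.1,"xyz":[54,211,0],"angular":[0,0,0.04]},
    {"grip":0.1,"xyz":[66,258,0],"angular":[0,0,0.05]},
    {"grip":0.1,"xyz":[78,305,0],"angular":[0,0,0.061]},
    {"grip":0.1,"xyz":[90,352,0],"angular":[0,0,0.061]},
    {"grip":0.1,"xyz":[101,399,0],"angular":[0,0,0.061]},
    {"grip":0.1,"xyz":[112,443,0],"angular":[0,0,0.061]}
  ]
}}

```text
time_s: 12.0
tcp_pos: [0.5265, -0.2439, 0.1845]
ee_rot: [[0.968, -0.253, -0.004], [-0.253, -0.968, 0.001], [-0.004, 0.0, -1.0]]
wrist_force: [0.6, 0.1, -1.3]
gripper_width: 0.17
gripper_force: 30.0
```

Call:
{"api": "move_arm", "payload": {
  "series": [
    {"grip":0.1,"xyz":[12,34,0],"angular":[0,0,0]},
    {"grip":0.1,"xyz":[20,62,0],"angular":[0,0,0]},
    {"grip":0.1,"xyz":[20,62,20],"angular":[0,0,0]},
    {"grip":0.1,"xyz":[20,62,45],"angular":[0,0,0]},
    {"grip":0.1,"xyz":[20,62,65],"angular":[0,0,0]},
    {"grip":0.1,"xyz":[20,62,75],"angular":[0,0,0]},
    {"grip":0.1,"xyz":[20,62,75],"angular":[0,0,0]},
    {"grip":0.1,"xyz":[20,62,75],"angular":[0,0,0]},
    {"grip":0.1,"xyz":[20,62,75],"angular":[0,0,0]}
  ]
}}

```text
time_s: 12.9
tcp_pos: [0.5322, -0.3072, 0.1126]
ee_rot: [[0.968, -0.252, 0.002], [-0.252, -0.968, -0.001], [0.002, 0.0, -1.0]]
wrist_force: [-0.2, 0.0, -0.5]
gripper_width: 0.176
gripper_force: 30.0
```

```bash
python3 shot.py w6; python3 - <<'E'
from h import *
s,c=pickle.load(open("w6.pkl","rb"));im=c["img"]
E=s["ee_rot"];y=np.degrees(np.arctan2(E[1,0],E[0,0]));t=np.array([.530,-.308,.054]);print("yaw",y,"to go (tool mm)",E.T@(t-s["tcp_pos"])*1e3)
for p in ((.0,0,0.0),(60,30,8),(60,-30,8),(39,20,56),(39,-20,56)):
    a=np.radians(-14.6);q=np.array([.530+(p[0]*np.cos(a)-p[1]*np.sin(a))/1e3,-.308+(p[0]*np.sin(a)+p[1]*np.cos(a))/1e3,p[2]/1e3]);print(p,proj(c,q,s))
E
```

```text
12.9 [ 0.5322 -0.3072  0.1126] [[0.9678361615883371, -0.2515738620804213, 0.0019381021375532706], [-0.2515727165176231, -0.9678380544142394, -0.0008177601135496401], [0.0020814960720864383, 0.00030388418976509066, -0.999997787511803]] [-0.1945  0.0098 -0.4585] 0.17575388772622905 29.992454051971436
yaw -14.570629240801471 to go (tool mm) [-1.99415027  1.33212359 58.61751015]
(0.0, 0, 0.0) [318.15497944 250.27511884]
(60, 30, 8) [272.71122757 165.95323785]
(60, -30, 8) [364.20281166 166.14762292]
(39, 20, 56) [281.82483637 210.78024953]
(39, -20, 56) [355.55347433 210.93116062]
```

```bash
python3 - <<'E'
from h import *
np.set_printoptions(precision=4,suppress=True)
s,c=pickle.load(open("w6.pkl","rb"));g=c["img"].min(2)
for row in (172,180,188,196):
    a=np.where(g[row,240:400]>170)[0]+240;print(row,a.min(),a.max(),len(a),onz(c,((a.min()+a.max())/2,row),.008,s))
for col in (276,280,284,288,350,354,358): 
    a=np.where(g[100:280,col]>170)[0]+100;print(col,a.min() if len(a) else None,onz(c,(col,a.min()),.008,s) if len(a) else "",g[150:226:3,col].tolist())
E
```

```text
172 240 399 92 [ 0.5842 -0.3228  0.008 ]
180 240 399 93 [ 0.5791 -0.3215  0.008 ]
188 240 391 86 [ 0.5747 -0.3176  0.008 ]
196 240 362 63 [ 0.5719 -0.3069  0.008 ]
276 100 [ 0.634  -0.3075  0.008 ] [178, 186, 183, 183, 181, 184, 254, 253, 253, 253, 253, 253, 253, 253, 253, 253, 253, 254, 254, 231, 250, 248, 248, 248, 249, 250]
280 106 [ 0.63   -0.3089  0.008 ] [184, 189, 182, 182, 184, 183, 253, 253, 253, 253, 253, 253, 253, 253, 253, 253, 253, 253, 253, 189, 253, 249, 248, 248, 248, 248]
284 105 [ 0.6299 -0.3115  0.008 ] [195, 197, 191, 195, 195, 180, 255, 254, 254, 254, 254, 254, 254, 254, 253, 254, 255, 172, 255, 150, 200, 194, 202, 203, 202, 201]
288 105 [ 0.6293 -0.314   0.008 ] [32, 33, 32, 31, 31, 32, 26, 28, 27, 25, 18, 21, 18, 13, 12, 13, 17, 58, 255, 135, 202, 206, 205, 207, 206, 202]
350 100 [ 0.6224 -0.3524  0.008 ] [187, 183, 184, 185, 185, 128, 252, 252, 252, 252, 252, 252, 252, 252, 252, 220, 146, 145, 210, 144, 167, 167, 167, 167, 166, 163]
354 100 [ 0.6218 -0.3548  0.008 ] [176, 178, 175, 179, 183, 149, 252, 252, 252, 252, 252, 252, 252, 252, 252, 255, 213, 208, 207, 156, 162, 163, 167, 168, 168, 172]
358 100 [ 0.6212 -0.3572  0.008 ] [183, 183, 180, 175, 182, 146, 251, 252, 252, 252, 252, 252, 252, 252, 252, 255, 214, 214, 214, 181, 198, 199, 199, 199, 199, 197]
```

```bash
python3 - <<'E'
from h import *
s,c=pickle.load(open("w6.pkl","rb"));g=c["img"].min(2)
for row in (170,176,182,188):
    a=np.where(g[row,240:400]>225)[0]+240
    q=[s["ee_rot"].T@(onz(c,(x,row),.008,s)-s["tcp_pos"])*1e3 for x in(a.min()-.5,a.max()+.5)];print(row,a.min(),a.max(),np.round(q[0],1),np.round(q[1],1),np.round((q[0]+q[1])[1]/2,2))
E
```

```text
170 274 362 [ 55.3 -28.2 104.7] [ 55.4  30.3 104.7] 1.05
176 274 362 [ 51.4 -28.3 104.7] [ 51.5  30.5 104.7] 1.06
182 274 362 [ 47.5 -28.4 104.7] [ 47.6  30.6 104.7] 1.07
188 274 362 [ 43.5 -28.6 104.7] [ 43.6  30.7 104.7] 1.08
```

Call:
{"api": "move_arm", "payload": {
  "series": [
    {"grip":0.1,"xyz":[-1,1,15],"angular":[0,0,0]},
    {"grip":0.1,"xyz":[-1,1,28],"angular":[0,0,0]},
    {"grip":0.1,"xyz":[-1,1,38],"angular":[0,0,0]},
    {"grip":0.1,"xyz":[-1,1,46],"angular":[0,0,0]},
    {"grip":0.1,"xyz":[-1,1,51],"angular":[0,0,0]},
    {"grip":0.1,"xyz":[-1,1,51],"angular":[0,0,0]},
    {"grip":0.1,"xyz":[-1,1,51],"angular":[0,0,0]},
    {"grip":0.1,"xyz":[-1,1,51],"angular":[0,0,0]},
    {"grip":0.1,"xyz":[-1,1,51],"angular":[0,0,0]}
  ]
}}

```text
time_s: 13.85
tcp_pos: [0.5305, -0.3078, 0.0611]
ee_rot: [[0.968, -0.252, 0.001], [-0.252, -0.968, -0.0], [0.001, 0.0, -1.0]]
wrist_force: [-0.3, -0.5, -0.1]
gripper_width: 0.175
gripper_force: 30.0
```

Call:
{"api": "move_arm", "payload": {
  "series": [
    {"grip":0.1,"xyz":[0,0,2],"angular":[0,0,0]},
    {"grip":0.1,"xyz":[0,0,4],"angular":[0,0,0]},
    {"grip":0.1,"xyz":[0,0,6],"angular":[0,0,0]},
    {"grip":0.1,"xyz":[0,0,6],"angular":[0,0,0]},
    {"grip":0.1,"xyz":[0,0,6],"angular":[0,0,0]}
  ]
}}

```text
time_s: 14.35
tcp_pos: [0.5301, -0.3077, 0.0545]
ee_rot: [[0.968, -0.252, -0.0], [-0.252, -0.968, 0.0], [-0.0, -0.0, -1.0]]
wrist_force: [0.2, 0.4, 0.0]
gripper_width: 0.175
gripper_force: 30.0
```

Call:
{"api": "move_arm", "payload": {
  "series": [
    {"grip":0.1,"xyz":[0,0,0.5],"angular":[0,0,0]},
    {"grip":0.1,"xyz":[0,0,1],"angular":[0,0,0]},
    {"grip":0.1,"xyz":[0,0,1],"angular":[0,0,0]},
    {"grip":0.1,"xyz":[0,0,1],"angular":[0,0,0]}
  ]
}}

```text
time_s: 14.75
tcp_pos: [0.5302, -0.3077, 0.0543]
ee_rot: [[0.968, -0.252, 0.0], [-0.252, -0.968, -0.0], [0.0, 0.0, -1.0]]
wrist_force: [-1.4, 2.3, 6.2]
gripper_width: 0.173
gripper_force: 30.0
```

Contact shows 6 N upwards at the expected height, so the electrode is seated. Releasing.

Call:
{"api": "move_arm", "payload": {
  "series": [
    {"grip":0.2,"xyz":[0,0,0],"angular":[0,0,0]},
    {"grip":0.25,"xyz":[0,0,0],"angular":[0,0,0]},
    {"grip":0.35,"xyz":[0,0,0],"angular":[0,0,0]},
    {"grip":0.45,"xyz":[0,0,0],"angular":[0,0,0]},
    {"grip":0.45,"xyz":[0,0,0],"angular":[0,0,0]},
    {"grip":0.45,"xyz":[0,0,-20],"angular":[0,0,0]},
    {"grip":0.45,"xyz":[0,0,-60],"angular":[0,0,0]},
    {"grip":0.45,"xyz":[0,0,-105],"angular":[0,0,0]},
    {"grip":0.45,"xyz":[-20,0,-150],"angular":[0,0,0]},
    {"grip":0.45,"xyz":[-65,0,-165],"angular":[0,0,0]}
  ]
}}

```text
time_s: 15.75
tcp_pos: [0.4711, -0.2928, 0.2234]
ee_rot: [[0.968, -0.25, 0.01], [-0.25, -0.968, -0.005], [0.011, 0.002, -1.0]]
wrist_force: [-0.6, 0.1, 0.3]
gripper_width: 0.453
gripper_force: 0.0
```

Call:
{"api": "move_arm", "payload": {
  "series": [
    {"grip":0.45,"xyz":[0,0,0],"angular":[0,0,0]},
    {"grip":0.45,"xyz":[0,0,0],"angular":[0,0,0]},
    {"grip":0.45,"xyz":[0,0,0],"angular":[0,0,0]}
  ]
}}

```text
time_s: 16.05
tcp_pos: [0.4675, -0.2914, 0.218]
ee_rot: [[0.968, -0.252, -0.001], [-0.252, -0.968, 0.0], [-0.001, -0.0, -1.0]]
wrist_force: [0.2, 0.5, 0.5]
gripper_width: 0.449
gripper_force: 0.0
```

```bash
python3 shot.py w7; python3 - <<'E'
from h import *
from station import r
s,c=pickle.load(open("w7.pkl","rb"))
S=r.capture("scene")["img"]
for x in(-75,50,75):
    a=np.radians(-14.6);print(x,proj(c,np.array([.530+x*np.cos(a)/1e3,-.308+x*np.sin(a)/1e3,.047]),s))
u,v=np.round(proj(c,np.array([.530,-.308,.047]),s)).astype(int);print(u,v)
x0,y0=u-120,max(0,v-120)
A=cv2.resize(c["img"][y0:y0+240,x0:x0+240,::-1],(400,400),interpolation=cv2.INTER_CUBIC);print(x0,y0)
B=cv2.resize(S[150:380,220:450,::-1],(400,400),interpolation=cv2.INTER_CUBIC)
cv2.imwrite("pics/final.png",np.hstack([A,B]))
E
```

```text
16.05 [ 0.4675 -0.2914  0.218 ] [[0.9677099926889211, -0.2520655661433207, -0.0005660519901059756], [-0.2520654815089754, -0.9677101558769601, 0.00021735739692582288], [-0.0006025625748913685, -6.765675754479864e-05, -0.9999998161704363]] [0.1996 0.4669 0.5261] 0.44883062146539165 0.0
-75 [316.80023229 240.05876109]
50 [317.02651631  87.58900959]
75 [317.07816429  52.78869299]
317 153
197 33
```

View pics/final.png

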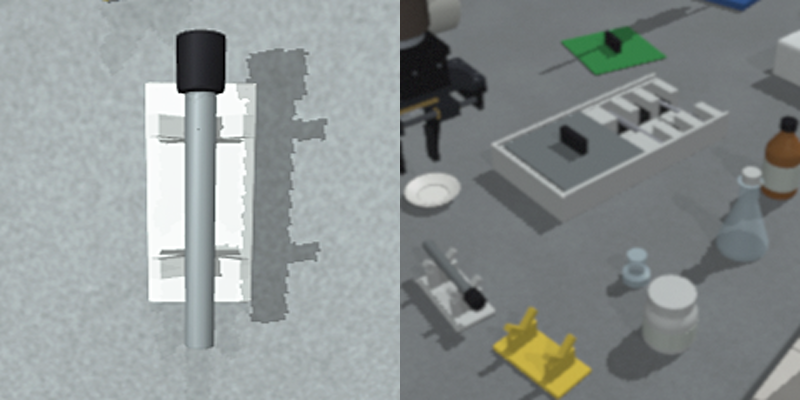

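The electrode lies straight in both notches. Its ends are at wrist rows 52 and 242, against 53 and 240 expected, so it is centred. The cover is on the deck and the bystanders stand where they were. Handing in.

```bash
python3 -c "
from station import r
print(r.finish_job())"
```

```text
the job is handed in; nothing more can be done
None
```

The job is handed in at about 16 s on the robot's clock: the cover is on the deck with all three pockets open, the electrode lies centred in both notches of the white rest, and the rod, the spatula and the bystanders were left alone; no verdict came back.

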